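Dock the sample rack and snap its latch

ROBOT

A 7-joint arm with a two-finger parallel gripper is mounted at the origin on a cart in front of the work surface, level with it; the furniture and walls round the work are solid. World frame = base frame: x ahead of the robot, y to its left, z up, the work surface at z = 0. Lengths are in mm, angles in rad, forces in N, time in s.
With the tool pointing down it reaches from about 400 to 850 mm from the base axis. Payload 10.4 kg.
Tool frame: the origin (TCP) lies at the very end of the fingers, on their centre line; the grasp point (between the pads) lies 19 mm behind it (robot.grasp_offset is the distance from the TCP to the grasp point, in mm); y points along the fingers, z is the direction in which the jaws open and shut, and the axes are right-handed (so a half turn about y gives the same grasp; the last joint's range is limited). The gripper opens to 85 mm and grips with 20 to 120 N. Pads are 22 mm wide; open, the fingers measure 114 mm over their backs; the gripper's body (76 mm by 85 mm) begins 54 mm behind the grasp point. The pads swing forward as they close: fully open they stand 13 mm farther back than shut.
Start: joints at [1.216, 0.332, -0.065, 1.46, 0.022, 1.35, -0.088], TCP at [203.613, -590.926, 231.338] pointing down, gripper open.
Joint ranges: [-2.6, 2.6], [-0.5, 2.12], [-1.47, 1.34], [0.16, 2.42], [-1.27, 4.41], [0.06, 2.06], [-2.6, 2.6]. Speed limits (rad/s): [2.22, 2.22, 2.79, 2.79, 3.14, 3.14, 3.14].

INTERFACE

Orientations are given as a unit quaternion [x, y, z, w].
In Python, from rig import robot gives the robot as it stands.
- The arm moves only by the tool step_arm, never from a script. Its arguments are lists of equal length, an entry for each row: "xyz": the shift along the world's x, y, z in units of 1000 mm (1.0 is 1000 mm), a list of three; "delta_rot": the turn, a rotation vector about the world's x, y, z in units of 90 degrees (1.0 is 90 degrees), a list of three; "gripper": the opening, from 0 (shut) to 1 (fully open). A call has 1 to 20 rows; each row is the pose to reach, as a shift and turn from the pose commanded when the call began; what a row does not reach only later rows make up. A row lasts 1/12 s, in which the tool goes at most 41.7 mm and 7.16 degrees, less where a joint would pass 70% of its speed; a pose out of reach is approached as far as the arm can. A call with a number of a shift or a turn outside -1 to 1 is refused whole. A call with a gripper value outside its range is refused whole. The fingers move at their own pace and stop on an object; "squeeze" is the grip in N (left out, the last holds). Time passes only in rows, so rows that repeat a pose let the fingers close. It gives the time, the measured TCP pose, the force and the opening at its end, in the units of the state.
- robot.get_obs(): the state, without advancing time (a new reading comes with each control period).
- robot.camera(name): name is "scene" or "side" or "wrist"; returns a dict with "frame" (400x640x3 uint8, red, green, blue), "z_map" (400x640 float32, mm along the optical axis (not along the pixel's ray), 0 where there is no reading), "intrinsics" (3x3 intrinsics, pixels), "xyz" and "orientation" of the camera in the world; the wrist camera has in their place "tool_from_camera" (4x4, takes a point from camera to tool coordinates, whose origin is the TCP and whose axes are the tool frame's). Camera axes: x right, y down, z forward; pixel columns grow to the right and rows downward; lengths in mm; the calibration is good to about 2 mm. The wrist camera is an equidistant fisheye: a pixel r from the principal point sees the ray r / f radians off the axis. A picture is of the moment at which its call begins: read the wrist's pose just before it.
- robot.sign_off(): hands the job in, once; it reports no verdict.
Trained networks look in a picture, given as the dict that the camera call returned (one of the last four; its "shot" number tells which), for a name from the list of things; names that differ only in an ending like _2 or _b are one class to them, and where a whole thing is asked for, a point or a joint stands for the part that bears it (a point fixed in the world has none). Each returns a list of dicts, best first, with "p" (0 to 1); they miss things now and then, are a little off and sometimes report something else, mostly with a low value. They report only what shows in the picture. A call takes as long as a camera call.
- robot.masks_of(picture, target): "mask" (400x640 bool, what is visible of it) and "bbox" ([centre column, centre row, width, height] in pixels, round what is visible of it).
The state is a dict: "time": time; "joints": joint angles; "dq": joint speeds; "effort": joint torques, N m; "ee_pos": TCP position; "eef_rot": TCP orientation; "wrist_force": force on the tool from outside, world axes, zero at the start; "wrist_torque": the same for the moment, N m; "width": finger opening in mm.
Only numpy, scipy, OpenCV 4.12 (cv2) and the standard library are available. Lean on these libraries where they do the work, as an engineer would, in place of code of your own. Each camera call takes 0.05 s, during which the arm holds its last target.

TASK

Push the black sample rack along its white docking channel until it is fully home against the end stop, then flip the red-knobbed latch lever over past its centre so that it snaps down into its locked position behind the rack. Only push: do not lift the rack out of the channel, and leave the timer, the label roll and the marker where they are.

Things in the scene. Friction and masses are not known exactly. Their poses are not given: they have to be found in the camera images.
- dock: White channel fixed to the bench. Origin: bench level, centre line, in the plane of the rack's near end when home. x along the channel from mouth to end stop (roughly away from the robot), y left across it, z up. Floor 4 mm thick, x -35 to +275 mm, 150 mm wide. Side walls: inner faces at y +-60, 28 mm high, x +15 to +265; end stop face at x +260, 38 mm high.
- rack: Black sample rack with white comb top, loose, about 0.4 kg, on the channel floor. Body 260 long, 115 wide, 43 high; comb 240 long, 80 wide, up to 68 mm. It starts 50 to 75 mm short of home, sticking out of the mouth; 2 to 5 N slide it. Origin: centre of underside; its y axis runs along it towards the end stop.
- rack_end (a point): Centre of the rack's near end face, 22 mm above its underside (the face is upright, flat, 115 mm wide and 43 mm high): the face to push on. It lies at x = 0 of the dock when the rack is home. Axes as the rack's.
- latch_lever (a joint): Latch lever angle (rad): 0 = open, leaning left, away from the channel; 1.00 = locked, leaning in over it. Bistable: a spring drives it from its centre (0.50, upright) to the nearer end; about 3 N at the knob moves it off an end, none at the centre. If the rack is not home, the latch finger lands on it and the lever cannot pass over.
- lever_knob (a point): Centre of the red ball knob (24 mm) on the 10 mm thick steel lever rod, 85 mm from the pivot; moves with the lever. Rod and knob are polished and slide on a finger. About 125 mm above the bench when open or locked, 135 mm when upright. It travels 81 mm across the channel, towards the dock's -y, from open to locked.
- lever_pivot (a point): Pivot of the lever, at x -9, y +77, z +50 mm of the dock; it turns about the dock's x axis. The bracket round it spans x -26 to +8, y +66 to +105, 61 mm high. A steel finger on the hub, 35 mm long with an orange tip, at right angles to the lever, is raised over the rack's left edge when open (up to 69 mm high) and lies 5 mm behind the home rack's near end when locked.
- timer: White bench timer, 64x64x22 mm, lying on the bench to the right of the dock; bystander. Origin: centre of its underside.
- tape_roll: White label roll, 58 mm diameter, 24 mm high, lying on the bench to the right of the dock; bystander. Origin: centre of its underside.
- marker: Black and white marker pen, 134 mm long, 15 mm thick, lying on the bench to the left of the dock; bystander. Origin: centre of its underside.

How it is judged:
By the outcome, as a careful person would: the job done as asked, in the order asked, and still so for the second after the job is handed in, with the robot touching nothing.
It also fails if it takes over 48 s, if anything falls off the work surface, if the arm or the gripper's body presses on something with over 40 N, if the wrist force passes 120 N, or if a joint passes its speed limit or range.

## Working session

There is one attempt and no reset: what is moved stays moved. The work goes in short steps, Python scripts to look and compute and a tool call to move; the robot and the scene stay as the last step left them, time stands still between calls to the robot, and variables do not carry over. Pictures are saved under pics/ and viewed, and the job is handed in when it is done.

Besides the shell and the picture viewer there is one more tool, called after ">>>" as name(argument=value, ...) on one line, values as JSON. step_arm: Moves the arm, as the interface text tells. Its arguments: {"type":"object","properties":{"xyz":{"type":"array"},"delta_rot":{"type":"array"},"gripper":{"type":"array"},"squeeze":{"type":"number"}},"required":["xyz","delta_rot","gripper"]}

```bash
mkdir -p pics; ls
python3 - <<'E'
from rig import robot
import cv2,numpy as np
print(robot.get_obs())
for n in ["scene","side"]:
    p=robot.camera(n)
    cv2.imwrite(f"pics/{n}0.png",p["frame"][:,:,::-1])
    print(n,p["intrinsics"].tolist(),p["xyz"],p["orientation"])
    np.savez(f"{n}0.npz",f=p["frame"],z=p["z_map"],K=p["intrinsics"],t=p["xyz"],q=p["orientation"])
    for t in ["dock","rack","latch_lever","lever_knob","timer","tape_roll","marker"]:
        for m in robot.masks_of(p,t)[:2]:
            print(t,m["p"],m["bbox"])
            np.save(f"m_{n}_{t}.npy",m["mask"]) if m is not None else 0
E
```

```text
pics
{'time': 0.0, 'joints': array([ 1.21641497,  0.33289845, -0.06469584,  1.46092919,  0.021627  ,
        1.34989223, -0.08849923]), 'dq': array([-1.34087292e-03,  1.59357171e-03,  8.17828647e-04, -3.02037888e-04,
       -2.52721493e-03, -2.20692107e-06, -2.25852244e-03]), 'effort': array([-5.37071319e-04, -6.25451016e+01,  4.81787429e-02, -3.91608238e+01,
        1.58715929e-02,  9.89404827e-03, -3.84815132e-05]), 'ee_pos': array([ 203.44453523, -590.57244098,  230.50511958]), 'eef_rot': array([-0.11688903,  0.69789032, -0.69690535,  0.11665759]), 'wrist_force': array([-1.00176189, -0.52341881, -0.24332146]), 'wrist_torque': array([-0.00347601,  0.0164459 , -0.01385336]), 'width': 85.39083120513494}
scene [[367.33869810024987, 0.0, 323.11479962997464], [0.0, 367.33869810024987, 196.23500214173546], [0.0, 0.0, 1.0]] [116.04145932 470.92028177 620.49041591] [-0.36051162  0.82247096 -0.40698954  0.16712992]
dock 0.68 [271.6, 231.4, 97.8, 98.7]
rack 0.91 [300.1, 230.4, 111.1, 77.6]
latch_lever 0.72 [299.9, 246.4, 30.1, 26.9]
lever_knob 0.74 [300.2, 246.4, 32.1, 23.8]
timer 0.75 [365.4, 209.1, 30.0, 20.8]
tape_roll 0.64 [318.5, 189.6, 23.6, 18.3]
marker 0.53 [241.1, 260.1, 33.3, 33.6]
side [[474.3418033421464, 0.0, 318.162720834509], [0.0, 474.3418033421464, 220.73825993529414], [0.0, 0.0, 1.0]] [ 514.44647263 -848.69696674  736.22162128] [ 0.89008387 -0.0393504   0.02425708 -0.45344662]
dock 0.56 [346.4, 226.0, 135.8, 94.4]
rack 0.97 [328.5, 234.4, 112.0, 61.1]
latch_lever 0.64 [283.8, 196.6, 6.6, 41.2]
lever_knob 0.46 [284.9, 197.3, 12.9, 41.0]
timer 0.8 [308.4, 293.2, 39.1, 32.1]
tape_roll 0.64 [380.4, 281.0, 27.9, 23.6]
marker 0.53 [328.5, 208.6, 43.6, 7.2]
```

View pics/scene0.png

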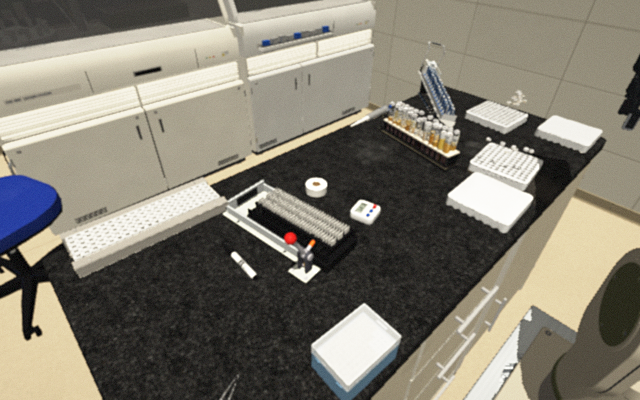

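View pics/side0.png

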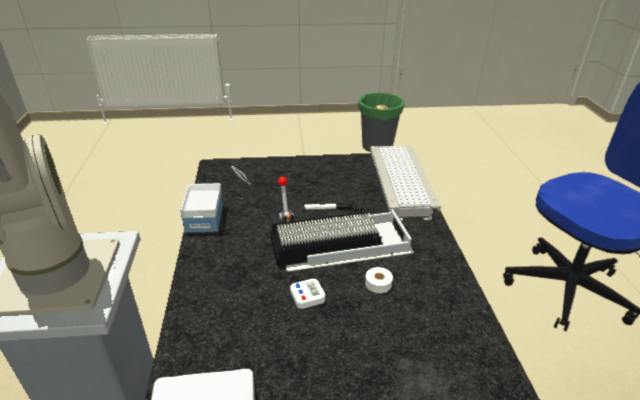

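```bash
cat > h.py <<'E'
import numpy as np,cv2
from scipy.spatial.transform import Rotation as R
def cloud(z,K,t,q):
    v,u=np.mgrid[0:400,0:640]
    P=np.stack([(u-K[0,2])/K[0,0]*z,(v-K[1,2])/K[1,1]*z,z],-1)
    W=P@R.from_quat(q).as_matrix().T+t
    W[z<=0]=np.nan
    return W
def load(n):
    d=np.load(n+".npz"); return d["f"],cloud(d["z"],d["K"],d["t"],d["q"])
E
python3 - <<'E'
from h import *
for n in ["scene","side"]:
    f,W=load(n+"0")
    for t in ["dock","rack","latch_lever","lever_knob","timer","tape_roll","marker"]:
        m=np.load(f"m_{n}_{t}.npy"); P=W[m]; P=P[~np.isnan(P[:,0])]
        print(n,t,len(P),np.median(P,0).round(),np.percentile(P,3,axis=0).round(),np.percentile(P,97,axis=0).round())
    # red
    r=f.astype(int); m=(r[...,0]>120)&(r[...,1]<70)&(r[...,2]<70)
    vv,uu=np.nonzero(m); P=W[m]
    print("red",len(vv),uu.min(),uu.max(),vv.min(),vv.max(),np.nanmedian(P,0))
    m=np.load(f"m_{n}_rack.npy"); P=W[m]; P=P[(P[:,2]>40)]
    for lo,hi in ((38,50),(55,75)):
        Q=P[(P[:,2]>lo)&(P[:,2]<hi)][:,:2]
        print(lo,cv2.minAreaRect(Q.astype(np.float32)))
E
python3 - <<'E'
import cv2
for n,(a,b,c,d) in {"scene":(160,320,220,400),"side":(150,320,240,430)}.items():
    i=cv2.imread(f"pics/{n}0.png")[a:b,c:d]; cv2.imwrite(f"pics/{n}0z.png",cv2.resize(i,None,fx=3.5,fy=3.5,interpolation=cv2.INTER_CUBIC))
E
```

```text
scene dock 2443 [657. 127.  15.] [509.  27.   2.] [813. 166. 129.]
scene rack 4111 [591.  71.  50.] [491.   8.  14.] [724. 122.  64.]
scene latch_lever 269 [521. 153. 101.] [511.  99.  46.] [573. 175. 136.]
scene lever_knob 276 [521. 147.  92.] [511. 100.  46.] [538. 175. 136.]
scene timer 451 [ 556. -102.   18.] [ 528. -138.    4.] [586. -78.  22.]
scene tape_roll 344 [716. -80.  22.] [ 694. -113.    2.] [746. -59.  26.]
scene marker 294 [645. 220.  12.] [581. 207.  -1.] [701. 225.  15.]
red 127 284 375 204 245 [518.0248588  166.01758338 130.88075406]
38 ((617.508056640625, 66.55101013183594), (245.424560546875, 123.70951080322266), 7.243907928466797)
55 ((619.4467163085938, 63.14655303955078), (229.69232177734375, 92.13096618652344), 7.274674892425537)
side dock 2648 [738.  14.  12.] [523. -22.   1.] [818. 150. 110.]
side rack 3998 [606.  27.  50.] [500. -12.  14.] [735. 109.  65.]
side latch_lever 226 [527. 150.  95.] [515. 118.  -1.] [535. 330. 135.]
side lever_knob 213 [527. 149.  99.] [515.  98.   0.] [535. 340. 136.]
side timer 753 [ 564. -125.   18.] [ 533. -149.    3.] [595. -88.  22.]
side tape_roll 570 [723. -99.  23.] [ 698. -117.    2.] [750. -65.  26.]
side marker 240 [646. 213.  11.] [585. 207.   2.] [702. 220.  17.]
red 73 278 304 176 298 [524.56636061 155.63513311 129.10911292]
38 ((621.1427612304688, 61.17925262451172), (247.42938232421875, 122.2863998413086), 6.8773369789123535)
55 ((621.9046020507812, 57.16493606567383), (227.55685424804688, 89.4648666381836), 7.139026165008545)
```

View pics/scene0z.png

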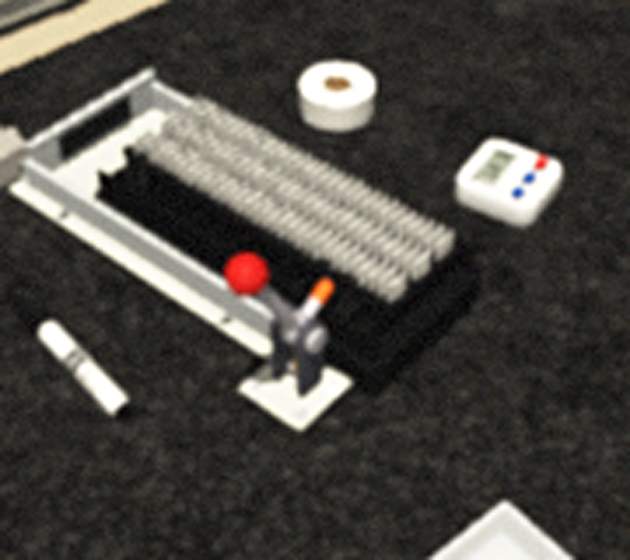

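View pics/side0z.png

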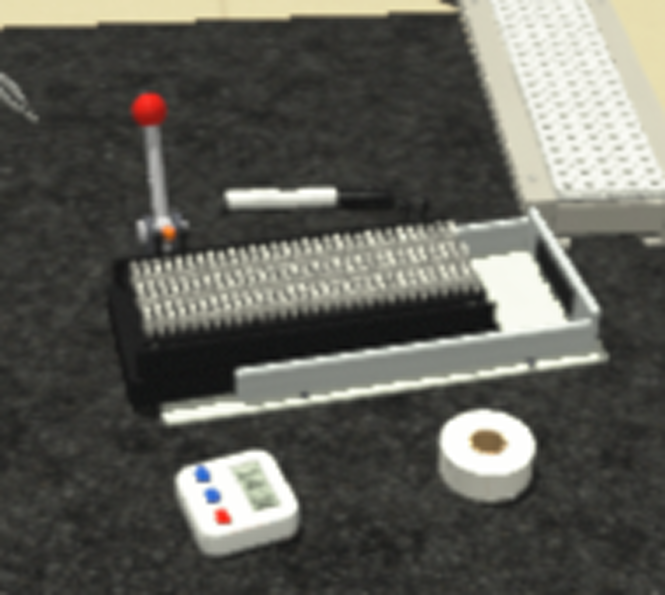

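```bash
cat > fit.py <<'E'
from h import *
a=np.deg2rad(7.1); X=np.array([np.cos(a),np.sin(a)]);Y=np.array([-np.sin(a),np.cos(a)])
for n in ["scene","side"]:
    f,W=load(n+"0")
    m=np.load(f"m_{n}_dock.npy")|np.load(f"m_{n}_rack.npy"); P=W[m]; P=P[~np.isnan(P[:,0])]
    s=P[:,:2]@X; y=P[:,:2]@Y; z=P[:,2]
    near=(s>450)&(s<900)
    for nm,lo,hi in (("stop",33,40),("walltop",25,30),("floor",2,6)):
        k=near&(z>lo)&(z<hi)
        print(n,nm,k.sum(),"s",np.histogram(s[k],bins=np.arange(480,860,20)),"y",np.histogram(y[k],bins=np.arange(-120,120,10)))
E
python3 fit.py
```

```text
scene stop 448 s (array([  4,  67,  40,  24,  17,  12,  12,  31,  32,  30,  26,  19,  19,
         5,   0,   0, 110,   0]), array([480, 500, 520, 540, 560, 580, 600, 620, 640, 660, 680, 700, 720,
       740, 760, 780, 800, 820, 840])) y (array([  0,   0,   0,   0,  11,  15,  13,  16,  13,  14,  12,  16,  51,
        87,  34, 141,   4,   5,  16,   0,   0,   0,   0]), array([-120, -110, -100,  -90,  -80,  -70,  -60,  -50,  -40,  -30,  -20,
        -10,    0,   10,   20,   30,   40,   50,   60,   70,   80,   90,
        100,  110]))
scene walltop 623 s (array([ 72, 110,  42,  17,   6,  28,  17,  32,  45,  38,  32,  28,  29,
        16,  14,  22,  75,   0]), array([480, 500, 520, 540, 560, 580, 600, 620, 640, 660, 680, 700, 720,
       740, 760, 780, 800, 820, 840])) y (array([  0,   0,   0,   0,  25,  20,  18,  20,  22,  20,  25,  32,  76,
        52,  14, 123, 157,   7,  12,   0,   0,   0,   0]), array([-120, -110, -100,  -90,  -80,  -70,  -60,  -50,  -40,  -30,  -20,
        -10,    0,   10,   20,   30,   40,   50,   60,   70,   80,   90,
        100,  110]))
scene floor 839 s (array(
[... 1402 characters left out ...]
ray([-120, -110, -100,  -90,  -80,  -70,  -60,  -50,  -40,  -30,  -20,
        -10,    0,   10,   20,   30,   40,   50,   60,   70,   80,   90,
        100,  110]))
side floor 852 s (array([  5,  11,  50,  41,  36,  27,  27,  25,  30,  27,  30,  27,  26,
        32, 119, 189, 135,  13]), array([480, 500, 520, 540, 560, 580, 600, 620, 640, 660, 680, 700, 720,
       740, 760, 780, 800, 820, 840])) y (array([  0,   0, 212, 244,  31,   0,   4,  42,  44,  44,  32,  39,  40,
        34,  31,  38,  17,   0,   0,   0,   0,   0,   0]), array([-120, -110, -100,  -90,  -80,  -70,  -60,  -50,  -40,  -30,  -20,
        -10,    0,   10,   20,   30,   40,   50,   60,   70,   80,   90,
        100,  110]))
```

```bash
cat > icp.py <<'E'
from h import *
from scipy.optimize import least_squares
def sdf(p,boxes):
    ds=[]
    for lo,hi in boxes:
        lo=np.array(lo,float);hi=np.array(hi,float)
        q=np.abs(p-(lo+hi)/2)-(hi-lo)/2
        ds.append(np.linalg.norm(np.maximum(q,0),axis=1)+np.minimum(q.max(1),0))
    return np.min(ds,0)
DOCK=[((-35,-75,0),(275,75,4)),((15,60,4),(265,65,28)),((15,-65,4),(265,-60,28)),((260,-65,4),(265,65,38))]
RACK=[((0,-57.5,0),(260,57.5,43)),((10,-40,43),(250,40,68))]
def fit(P,boxes,x0,z0):
    def f(x):
        a=x[2];c,s=np.cos(a),np.sin(a)
        d=P-np.array([x[0],x[1],z0]); L=np.c_[d[:,0]*c+d[:,1]*s,-d[:,0]*s+d[:,1]*c,d[:,2]]
        return sdf(L,boxes)
    r=least_squares(f,x0,loss="soft_l1",f_scale=2,x_scale=[1,1,.01],diff_step=1e-4)
    return r.x,np.median(np.abs(f(r.x)))
def pts(W,m):
    P=W[cv2.erode(m.astype(np.uint8),np.ones((2,2)))>0]; return P[~np.isnan(P[:,0])]
if __name__=="__main__":
    for n in ["scene","side"]:
        f,W=load(n+"0")
        P=pts(W,np.load(f"m_{n}_dock.npy")); P=P[(P[:,2]<41)&(P[:,0]>530)]
        x,r=fit(P,DOCK,[555,50,.124],0); print(n,"dock",x.round(3),r)
        Q=pts(W,np.load(f"m_{n}_rack.npy"));Q=Q[Q[:,2]>10]
        y,r=fit(Q,RACK,[495,45,.124],4); print(n,"rack",y.round(3),r)
        print(" short of home", (x[:2]-y[:2])@[np.cos(x[2]),np.sin(x[2])])
E
python3 icp.py
```

```text
scene dock [5.4486e+02 5.6211e+01 1.0100e-01] 1.0400443456976731
scene rack [4.9885e+02 4.0377e+01 1.3100e-01] 6.457074394791405
 short of home 47.37025471562732
side dock [5.5031e+02 4.7389e+01 1.3500e-01] 0.9504285906661494
side rack [4.99815e+02 4.37180e+01 1.41000e-01] 3.254263179359384
 short of home 50.53114753638114
```

Run:
```python
from h import *
r=R.from_quat([-0.11688903,  0.69789032, -0.69690535,  0.11665759]); print(r.as_matrix().round(3))
for yaw in (.125,):
  for s in (1,-1):
    zt=s*np.array([-np.sin(yaw),np.cos(yaw),0]); yt=np.array([0,0,-1.]); xt=np.cross(yt,zt)
    g=R.from_matrix(np.c_[xt,yt,zt]); d=(g*r.inv()).as_rotvec(); print(s,d/(np.pi/2),np.rad2deg(np.linalg.norm(d)))
```

```text
[[-0.945 -0.001  0.326]
 [-0.326  0.001 -0.945]
 [ 0.    -1.    -0.001]]
1 [ 3.88513826e-04 -1.28649554e-03  1.86834348e+00] 168.15095701829628
-1 [-0.00087359 -0.00026382 -0.13165604] 11.849328637150995
```

>>> step_arm(xyz=[[0.23, 0.31, 0.02], [0.23, 0.31, 0.02], [0.23, 0.31, 0.02], [0.23, 0.31, 0.02], [0.23, 0.31, 0.02], [0.23, 0.31, 0.02], [0.23, 0.31, 0.02], [0.23, 0.31, 0.02], [0.23, 0.31, 0.02], [0.23, 0.62, 0.02], [0.23, 0.62, 0.02], [0.23, 0.62, 0.02], [0.23, 0.62, 0.02], [0.23, 0.62, 0.02], [0.23, 0.62, 0.02], [0.23, 0.62, 0.02], [0.23, 0.62, 0.02], [0.23, 0.62, 0.02], [0.23, 0.62, 0.02], [0.23, 0.62, 0.02]], delta_rot=[[0, 0, -0.03], [0, 0, -0.06], [0, 0, -0.09], [0, 0, -0.13], [0, 0, -0.13], [0, 0, -0.13], [0, 0, -0.13], [0, 0, -0.13], [0, 0, -0.13], [0, 0, -0.13], [0, 0, -0.13], [0, 0, -0.13], [0, 0, -0.13], [0, 0, -0.13], [0, 0, -0.13], [0, 0, -0.13], [0, 0, -0.13], [0, 0, -0.13], [0, 0, -0.13], [0, 0, -0.13]], gripper=[0, 0, 0, 0, 0, 0, 0, 0, 0, 0, 0, 0, 0, 0, 0, 0, 0, 0, 0, 0])

```text
time: 2.47
ee_pos: [433.7, 28.3, 251.4]
eef_rot: [0.045, -0.705, 0.706, -0.045]
wrist_force: [-0.4, -0.4, 0.7]
width: -0.0
```

```bash
cat > wr.py <<'E'
from h import *
def wcloud(p,o):
    z=p["z_map"];K=p["intrinsics"];v,u=np.mgrid[0:400,0:640]
    a=(u-K[0,2])/K[0,0];b=(v-K[1,2])/K[1,1];th=np.hypot(a,b);k=np.tan(th)/np.maximum(th,1e-9)
    P=np.stack([a*k*z,b*k*z,z],-1); T=p["tool_from_camera"]
    P=P@T[:3,:3].T+T[:3,3]
    W=P@R.from_quat(o["eef_rot"]).as_matrix().T+o["ee_pos"]; W[(z<=0)|(th>1.4)]=np.nan
    return W
E
cat > look.py <<'E'
import sys
from rig import robot
from wr import *; from icp import *
n=sys.argv[1]
o=robot.get_obs(); p=robot.camera("wrist"); W=wcloud(p,o)
cv2.imwrite(f"pics/w{n}.png",p["frame"][:,:,::-1]); np.savez(f"w{n}.npz",f=p["frame"],W=W)
for t in ["dock","rack","lever_knob"]:
    ms=robot.masks_of(p,t)
    if not ms: print(t,"none"); continue
    m=ms[0]; print(t,m["p"],m["bbox"]); np.save(f"m_w{n}_{t}.npy",m["mask"])
    P=pts(W,m["mask"])
    if t=="dock": P=P[P[:,2]<41]; print(fit(P,DOCK,[548,50,.125],0))
    if t=="rack": P=P[P[:,2]>10]; print(fit(P,RACK,[497,44,.125],4))
f=p["frame"].astype(int); m=(f[...,0]>120)&(f[...,1]<70)&(f[...,2]<70)
print("red",m.sum(),np.nanmedian(W[m],0))
E
python3 look.py 1
```

```text
dock 0.81 [273.0, 51.5, 204.3, 103.0]
(array([4.93725705e+02, 5.15115931e+01, 3.01670858e-02]), np.float64(0.9470631927633113))
rack 0.73 [315.9, 59.3, 102.2, 117.2]
(array([4.99770930e+02, 2.98142810e+01, 1.10052636e-01]), np.float64(3.7956736142537864))
lever_knob 0.69 [221.1, 81.3, 96.1, 22.4]
red 490 [523.32967383 159.70373565 133.20694359]
```

View pics/w1.png

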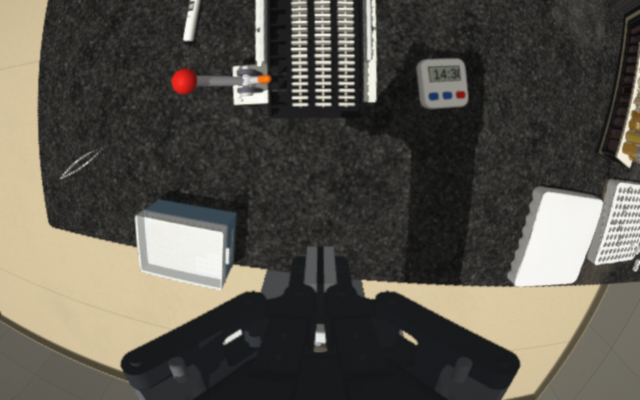

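Run:
```python
import numpy as np
W=np.load("w1.npz")["W"]
for c in (280,300,320,340,360): 
    print(c,[tuple(W[r,c].round().astype(int)) if W[r,c,0]==W[r,c,0] else None for r in range(94,122,3)])
for r in (60,): print([ (c,)+tuple(W[r,c].round().astype(int)) for c in range(250,390,6) if W[r,c,0]==W[r,c,0]])
```

```text
280 [(np.int64(517), np.int64(85), np.int64(26)), (np.int64(513), np.int64(85), np.int64(26)), (np.int64(510), np.int64(85), np.int64(26)), (np.int64(506), np.int64(84), np.int64(26)), (np.int64(503), np.int64(81), np.int64(46)), (np.int64(499), np.int64(83), np.int64(26)), (np.int64(495), np.int64(83), np.int64(26)), (np.int64(492), np.int64(83), np.int64(25)), (np.int64(488), np.int64(83), np.int64(23)), (np.int64(483), np.int64(85), np.int64(0))]
300 [(np.int64(519), np.int64(60), np.int64(57)), (np.int64(516), np.int64(59), np.int64(65)), (np.int64(512), np.int64(59), np.int64(56)), (np.int64(509), np.int64(59), np.int64(63)), (np.int64(506), np.int64(58), np.int64(56)), (np.int64(503), np.int64(58), np.int64(52)), (np.int64(498), np.int64(59), np.int64(26)), (np.int64(494), np.int64(59), np.int64(26)), (np.int64(489), np.int64(60), np.int64(-1)), (np.int64(485), np.int64(60), np.int64(-2))]
320 [(np.int64(522), np.int64(39), np.int64(50)), (np.int64(518), np.int64(38), np.int64(64)), (np.int64(515), np.int64(38), np.int64(51)), (np.int64(512), np.int64(38), np.int64(64)), (np.in
[... 1671 characters left out ...]
), (310, np.int64(558), np.int64(54), np.int64(50)), (316, np.int64(559), np.int64(48), np.int64(50)), (322, np.int64(559), np.int64(41), np.int64(55)), (328, np.int64(560), np.int64(35), np.int64(50)), (334, np.int64(561), np.int64(29), np.int64(52)), (340, np.int64(562), np.int64(22), np.int64(50)), (346, np.int64(563), np.int64(16), np.int64(52)), (352, np.int64(564), np.int64(9), np.int64(49)), (358, np.int64(565), np.int64(3), np.int64(50)), (364, np.int64(573), np.int64(-9), np.int64(7)), (370, np.int64(571), np.int64(-14), np.int64(27)), (376, np.int64(577), np.int64(-25), np.int64(0)), (382, np.int64(578), np.int64(-32), np.int64(1)), (388, np.int64(579), np.int64(-40), np.int64(0))]
```

Run:
```python
from rig import robot
print(robot.camera("wrist")["tool_from_camera"].round(3))
```

```text
[[  -0.       0.948    0.319  -82.024]
 [  -0.      -0.319    0.948 -142.859]
 [   1.       0.       0.       0.516]
 [   0.       0.       0.       1.   ]]
```

>>> step_arm(xyz=[[0.028, 0.008, -0.03], [0.028, 0.008, -0.07], [0.028, 0.008, -0.11], [0.028, 0.008, -0.15], [0.028, 0.008, -0.19], [0.028, 0.008, -0.22], [0.028, 0.008, -0.23], [0.028, 0.008, -0.23], [0.028, 0.008, -0.23]], delta_rot=[[0, 0, 0], [0, 0, 0], [0, 0, 0], [0, 0, 0], [0, 0, 0], [0, 0, 0], [0, 0, 0], [0, 0, 0], [0, 0, 0]], gripper=[0, 0, 0, 0, 0, 0, 0, 0, 0])

```text
time: 3.47
ee_pos: [462.2, 37.1, 22.3]
eef_rot: [-0.045, 0.706, -0.706, 0.045]
wrist_force: [0.3, -0.1, 0.8]
width: 0.2
```

```bash
python3 look.py 2
```

```text
dock 0.62 [229.9, 84.7, 459.9, 169.3]
(array([ 4.41718690e+02,  7.02200218e+01, -1.27658005e-01]), np.float64(1.4483102308921403))
rack 0.8 [316.9, 106.7, 283.2, 209.3]
(array([5.04021102e+02, 3.33540209e+01, 1.30822166e-01]), np.float64(3.752861403738766))
lever_knob 0.76 [95.3, 139.7, 184.5, 58.8]
red 165 [ 552.76235529 -132.41291576   22.00138038]
```

View pics/w2.png

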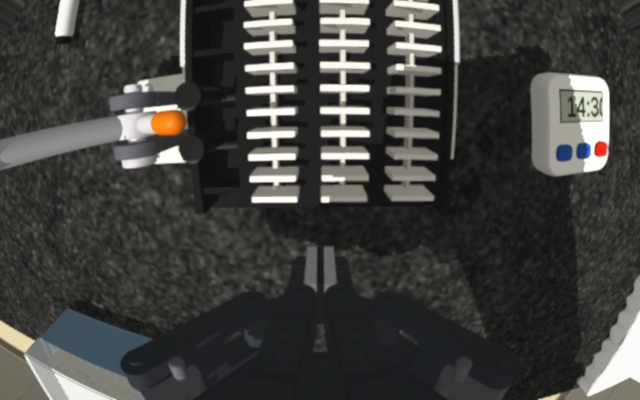

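>>> step_arm(xyz=[[0.01, 0.0013, 0], [0.018, 0.0023, 0], [0.024, 0.003, 0], [0.03, 0.0038, 0], [0.036, 0.0045, 0], [0.042, 0.0053, 0], [0.048, 0.006, 0], [0.054, 0.0068, 0], [0.06, 0.0075, 0], [0.06, 0.0075, 0]], delta_rot=[[0, 0, 0], [0, 0, 0], [0, 0, 0], [0, 0, 0], [0, 0, 0], [0, 0, 0], [0, 0, 0], [0, 0, 0], [0, 0, 0], [0, 0, 0]], gripper=[0, 0, 0, 0, 0, 0, 0, 0, 0, 0])

```text
time: 4.5
ee_pos: [522.5, 44.8, 21.3]
eef_rot: [-0.045, 0.706, -0.706, 0.045]
wrist_force: [0.3, -0.5, -0.9]
width: -0.3
```

```bash
python3 look.py 3;cat > both.py <<'E'
import sys
from rig import robot
import cv2,numpy as np
k=sys.argv[1]
for n,(a,b,c,d) in {"scene":(160,320,220,400),"side":(150,320,240,430)}.items():
    p=robot.camera(n); i=p["frame"][a:b,c:d,::-1]
    cv2.imwrite(f"pics/{n}{k}.png",cv2.resize(i,None,fx=3.5,fy=3.5,interpolation=cv2.INTER_CUBIC))
    np.savez(f"{n}{k}.npz",f=p["frame"],z=p["z_map"],K=p["intrinsics"],t=p["xyz"],q=p["orientation"])
E
python3 both.py 3
```

```text
dock 0.62 [230.2, 188.3, 460.5, 373.6]
(array([ 3.95869357e+02,  6.10843009e+01, -1.73074989e-02]), np.float64(1.438147132260769))
rack 0.86 [317.4, 127.2, 280.5, 250.9]
(array([5.48534039e+02, 4.23057321e+01, 7.32992745e-02]), np.float64(3.886007932609431))
lever_knob 0.55 [104.0, 309.3, 208.0, 125.2]
red 358 [534.27461322  95.24063894  67.40346213]
```

View pics/w3.png

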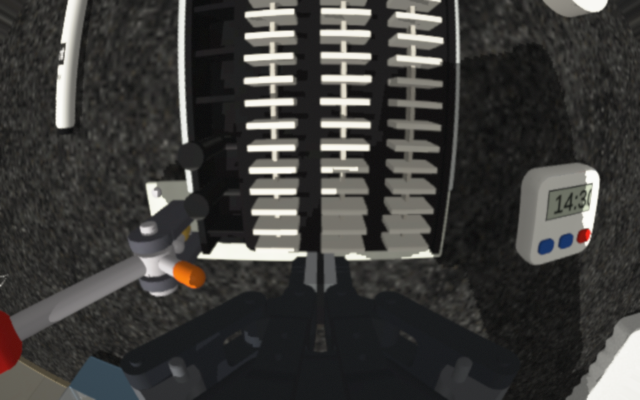

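View pics/side3.png

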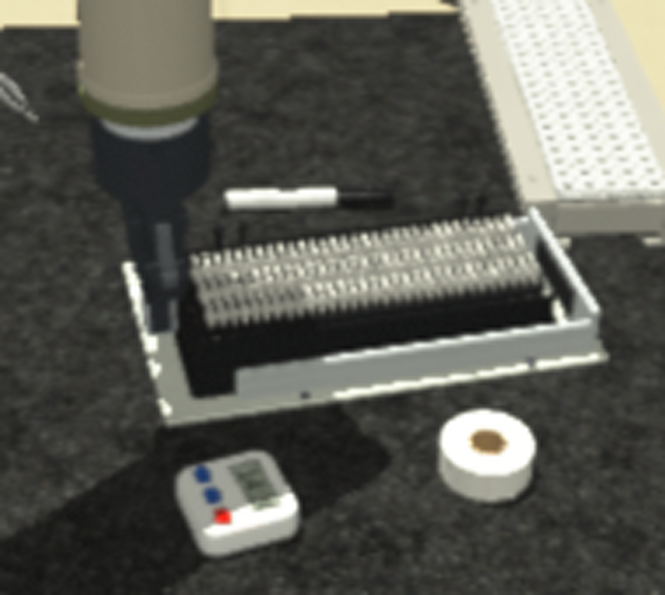

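>>> step_arm(xyz=[[0.004, 0.0005, 0], [0.008, 0.001, 0], [0.012, 0.0015, 0], [0.014, 0.0018, 0]], delta_rot=[[0, 0, 0], [0, 0, 0], [0, 0, 0], [0, 0, 0]], gripper=[0, 0, 0, 0])

```text
time: 5.13
ee_pos: [534.9, 46.2, 21.2]
eef_rot: [0.046, -0.705, 0.706, -0.044]
wrist_force: [-8.7, -0.6, 6.7]
width: 0.1
```

>>> step_arm(xyz=[[0.002, 0.0003, 0], [0.004, 0.0005, 0]], delta_rot=[[0, 0, 0], [0, 0, 0]], gripper=[0, 0])

```text
time: 5.3
ee_pos: [536.7, 46.5, 20.9]
eef_rot: [0.047, -0.705, 0.706, -0.043]
wrist_force: [-24.0, -3.5, 17.6]
width: 0.0
```

```bash
python3 both.py 4
```

```text
(no output)
```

View pics/side4.png

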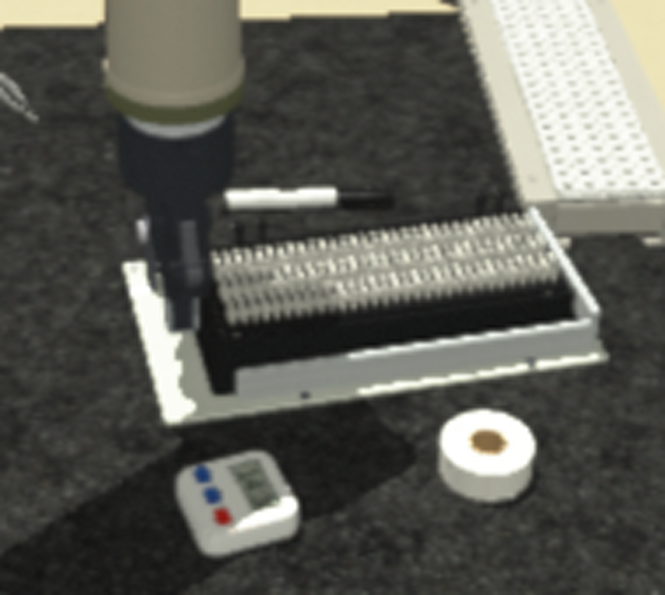

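>>> step_arm(xyz=[[-0.02, -0.0025, 0], [-0.055, -0.007, 0], [-0.055, -0.007, 0.04], [-0.055, -0.007, 0.08], [-0.055, -0.007, 0.12], [-0.055, -0.007, 0.16], [-0.055, -0.007, 0.2], [-0.045, 0.03, 0.2], [-0.035, 0.07, 0.2], [-0.025, 0.11, 0.2], [-0.022, 0.14, 0.2], [-0.022, 0.163, 0.2], [-0.022, 0.163, 0.2], [-0.022, 0.163, 0.2]], delta_rot=[[0, 0, 0], [0, 0, 0], [0, 0, 0], [0, 0, 0], [0, 0, 0], [0, 0, 0], [0, 0, 0], [0, 0, 0], [0, 0, 0], [0, 0, 0], [0, 0, 0], [0, 0, 0], [0, 0, 0], [0, 0, 0]], gripper=[0, 0, 0, 0, 0, 0, 0, 0, 0, 0, 0, 0, 0, 0])

```text
time: 6.57
ee_pos: [517.2, 211.4, 221.3]
eef_rot: [-0.046, 0.706, -0.705, 0.046]
wrist_force: [0.3, -1.1, -0.8]
width: -0.2
```

```bash
python3 look.py 5; python3 both.py 5
cat > chk.py <<'E'
import sys
from icp import *
# gap between rack comb/body and end stop in local dock axis, before/after
X=np.array([.9922,.1247]);
E
```

```text
dock 0.66 [431.1, 108.5, 138.0, 217.0]
(array([4.80733860e+02, 5.82137555e+01, 4.28268826e-02]), np.float64(0.8897241929119983))
rack 0.73 [461.8, 85.0, 105.9, 170.1]
(array([4.81739710e+02, 3.28900475e+01, 1.40529081e-01]), np.float64(4.211696345470244))
lever_knob 0.88 [399.3, 197.5, 68.4, 41.2]
red 644 [525.43393164 164.61708489 133.07769339]
```

View pics/w5.png

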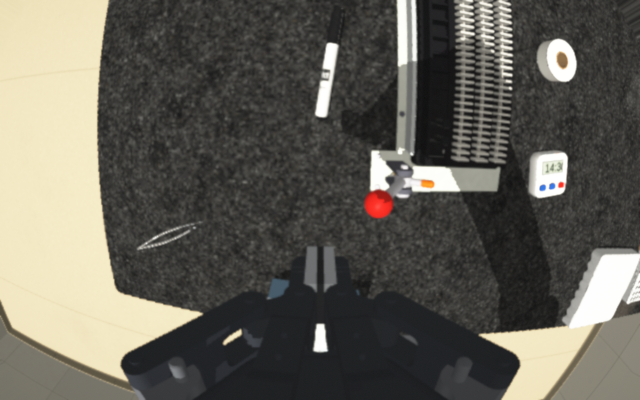

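View pics/side5.png

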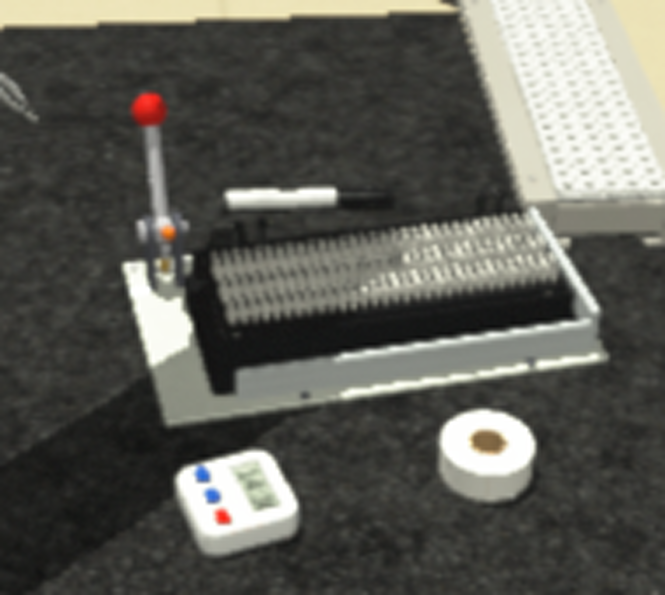

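View pics/scene5.png

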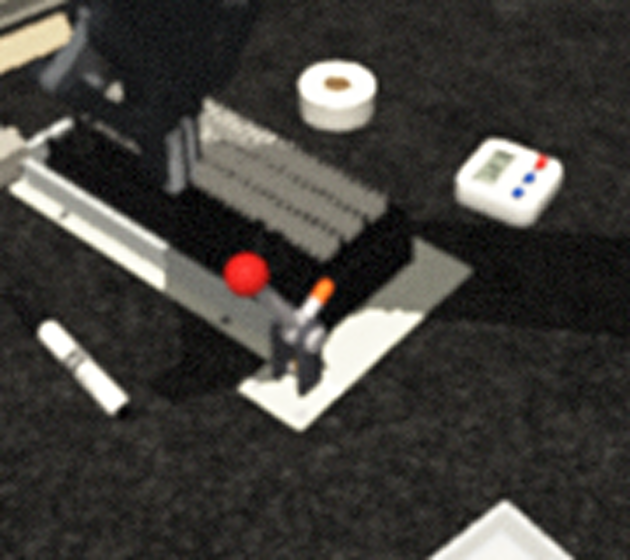

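>>> step_arm(xyz=[[0, 0, -0.04], [0, 0, -0.08], [0, 0, -0.109], [0, 0, -0.109], [0.001, -0.008, -0.109], [0.002, -0.016, -0.109], [0.003, -0.024, -0.109], [0.004, -0.03, -0.109]], delta_rot=[[0, 0, 0], [0, 0, 0], [0, 0, 0], [0, 0, 0], [0, 0, 0], [0, 0, 0], [0, 0, 0], [0, 0, 0]], gripper=[0, 0, 0, 0, 0, 0, 0, 0])

```text
time: 7.53
ee_pos: [523.1, 179.9, 114.8]
eef_rot: [-0.043, 0.706, -0.705, 0.046]
wrist_force: [0.3, 4.2, 3.4]
width: 0.2
```

```bash
python3 look.py 6
```

```text
dock 0.97 [436.1, 150.0, 176.9, 299.4]
(array([4.72217887e+02, 6.14040424e+01, 9.79278044e-03]), np.float64(0.8661207897284413))
rack 0.96 [481.4, 98.8, 146.1, 197.6]
(array([5.58461808e+02, 4.61815941e+01, 1.19325985e-01]), np.float64(4.19010978113047))
lever_knob 0.8 [399.0, 254.9, 92.4, 81.9]
red 1426 [530.70151038 155.90123346 136.92365426]
```

View pics/w6.png

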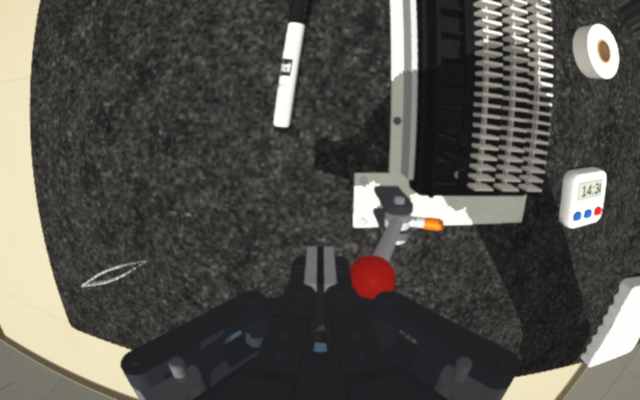

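>>> step_arm(xyz=[[0.001, -0.006, 0], [0.0015, -0.012, 0], [0.002, -0.018, 0], [0.003, -0.024, 0], [0.004, -0.03, 0], [0.0045, -0.036, 0], [0.005, -0.042, 0], [0.006, -0.048, 0], [0.006, -0.048, 0]], delta_rot=[[0, 0, 0], [0, 0, 0], [0, 0, 0], [0, 0, 0], [0, 0, 0], [0, 0, 0], [0, 0, 0], [0, 0, 0], [0, 0, 0]], gripper=[0, 0, 0, 0, 0, 0, 0, 0, 0])

```text
time: 8.48
ee_pos: [527.9, 129.9, 112.2]
eef_rot: [0.044, -0.705, 0.706, -0.044]
wrist_force: [0.3, 0.1, 0.2]
width: -0.3
```

```bash
python3 look.py 7; python3 both.py 7
```

```text
dock 0.85 [391.2, 147.4, 194.6, 294.8]
(array([4.68008143e+02, 6.03728335e+01, 8.41830093e-03]), np.float64(0.7514035298480763))
rack 0.64 [429.0, 96.8, 162.2, 193.6]
(array([5.58315047e+02, 4.68144527e+01, 1.81351109e-03]), np.float64(4.403489030898712))
lever_knob 0.68 [376.3, 250.6, 123.2, 88.1]
red 835 [538.16282613  83.53488792 134.77087827]
```

View pics/w7.png

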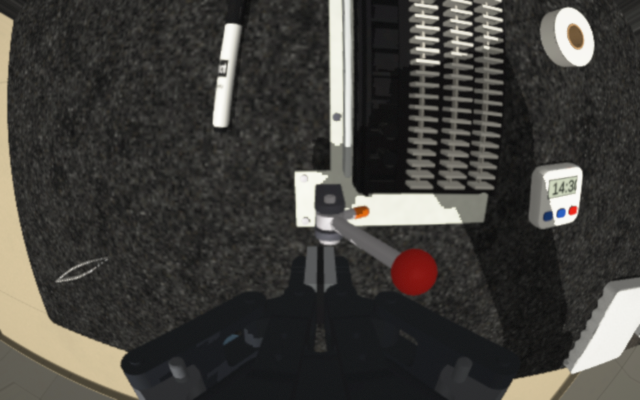

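View pics/side7.png

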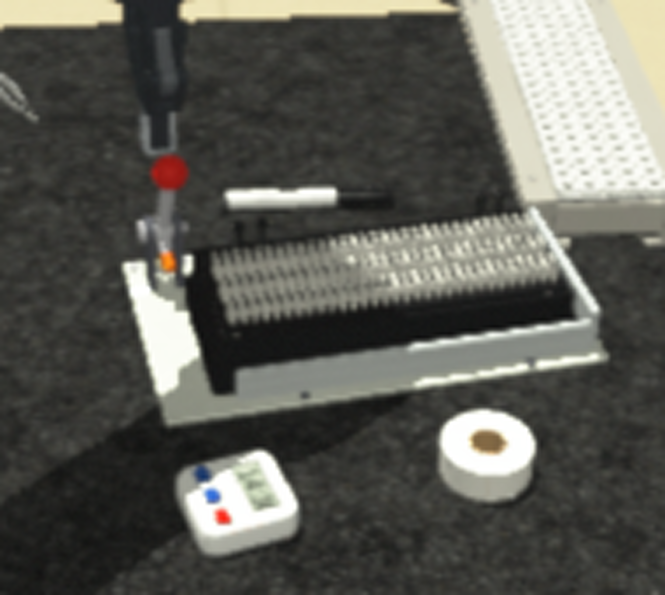

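>>> step_arm(xyz=[[-0.003, 0.025, 0], [-0.005, 0.04, 0.03], [-0.005, 0.04, 0.07], [-0.005, 0.04, 0.11], [-0.005, 0.08, 0.14], [-0.005, 0.12, 0.14], [-0.005, 0.12, 0.14], [-0.005, 0.12, 0.14]], delta_rot=[[0, 0, 0], [0, 0, 0], [0, 0, 0], [0, 0, 0], [0, 0, 0], [0, 0, 0], [0, 0, 0], [0, 0, 0]], gripper=[0, 0, 0, 0, 0, 0, 0, 0])

```text
time: 9.45
ee_pos: [521.3, 256.0, 253.0]
eef_rot: [-0.047, 0.706, -0.705, 0.047]
wrist_force: [-1.0, -1.1, -0.2]
width: -0.1
```

```bash
python3 look.py 8; python3 both.py 8
python3 - <<'E'
from icp import *
X=np.array([.9922,.1247])
for k in ("0","8"):
  f,W=load("side"+k)
  for n in ["timer","tape_roll","marker"]:
    m=np.load(f"m_side_{n}.npy"); print(k,n,np.nanmedian(W[m],0).round(1))
  m=np.load("m_side_rack.npy")
f,W=load("side8"); s=W[...,:2]@X; y=W[...,1]*.9922-W[...,0]*.1247
k=(W[...,2]>15)&(abs(y+21)<40)&(s>480)&(s<860)
for lo,hi in((15,40),(40,48),(55,72)):
  q=s[k&(W[...,2]>lo)&(W[...,2]<hi)]; print(lo,np.percentile(q,[1,5,50,95,99]).round(1))
E
```

```text
dock 0.9 [452.5, 106.4, 115.2, 212.8]
(array([5.01456814e+02, 5.68064815e+01, 6.36553285e-02]), np.float64(1.007261945458858))
rack 0.79 [481.0, 86.5, 95.5, 168.4]
(array([5.11573533e+02, 3.85383177e+01, 1.32729960e-01]), np.float64(4.218736493294358))
lever_knob 0.8 [463.2, 193.9, 76.0, 34.2]
red 358 [536.41290882  87.07890228 133.21030444]
0 timer [ 563.9 -124.8   18.4]
0 tape_roll [723.4 -99.5  22.9]
0 marker [646.2 212.5  11. ]
8 timer [ 563.8 -124.5   18.3]
8 tape_roll [724.  -99.9  22.8]
8 marker [647.3 212.4  11. ]
15 [550.9 551.2 562.9 817.2 818.4]
40 [560.7 560.9 689.6 816.8 816.9]
55 [567.4 576.  686.6 785.2 793.4]
```

View pics/w8.png

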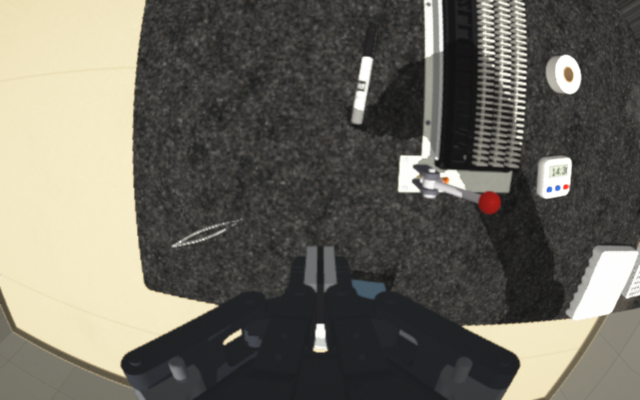

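View pics/side8.png

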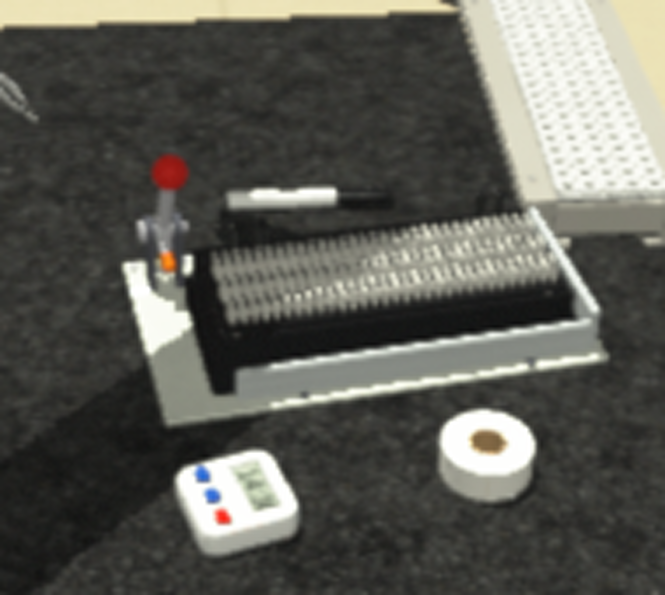

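View pics/scene8.png

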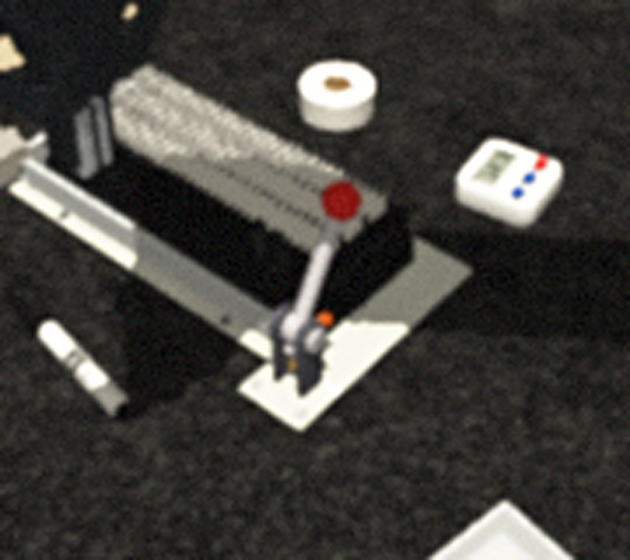

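The pictures show the rack against the stop, the knob leaning in over the channel with the orange finger down behind the rack, and the bystanders unmoved.

```bash
python3 -c "
from rig import robot
print(robot.sign_off())"
```

```text
the job is handed in; nothing more can be done
None
```

The rack is home against the end stop and the latch lever is locked behind it. I handed the job in shortly after 9.5 s on the robot's clock, with the arm clear of everything.

- **Rack:** I pushed its near end along the channel with the closed fingers until the wrist force rose to 24 N along x, about 30 N in all. It stopped where my estimate put home. In the last side picture the near face measured about 551 mm along the channel axis. The stop's outer edge measured about 817 mm, consistent with the 260 mm rack length plus the stop's thickness.
- **Lever:** I pushed the knob from the left past centre and it snapped over by itself. The knob moved from y of about 164 to about 84–87 mm, against the 81 mm of travel given. The orange finger lies just behind the rack.
- **Bystanders:** The timer, label roll and marker measured within about 1 mm of where they started.

**Checks that disagreed:** The model fits to the wrist-camera data were unreliable, because only part of the dock and rack showed. The scene- and side-camera fits of the dock differed by 5–9 mm and about 2 degrees in heading. I relied on the side camera, direct depth readings and the contact force instead.

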